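Feel along the S-shaped bead of a door panel

ROBOT

A 6-joint arm with a two-finger parallel gripper is mounted at the origin on the work surface. World frame = base frame: x ahead of the robot, y to its left, z up, the work surface at z = 0. Lengths are in m, angles in rad, forces in N, time in s.
With the tool pointing down it reaches from about 0.375 to 0.975 m from the base axis. Payload 3.8 kg.
Tool frame: the origin (TCP) lies on the centre line of the jaws, within the pads' length; the fingertips stand 14 mm ahead of it and the grasp point (between the pads) lies 5 mm behind it; z points along the fingers, y is the line along which they close (so a half turn about z gives the same grasp; the last joint's range is limited). The gripper opens to 85 mm and grips with 20 to 120 N. Pads are 22 mm wide; open, the fingers measure 114 mm over their backs; the gripper's body (76 mm by 85 mm) begins 54 mm behind the grasp point. The pads swing forward as they close: fully open they stand 13 mm farther back than shut.
Start: joints at [1.229, 0.264, 1.604, -0, 1.274, -0.037], TCP at [0.203, 0.644, 0.207] pointing down, gripper open.
Joint ranges: [-2.63, 2.63], [-0.94, 2.18], [0.31, 2.57], [-1.31, 4.45], [0, 2.66], [-2.55, 2.55]. Speed limits (rad/s): [2.57, 2.57, 3.14, 3.14, 3.14, 3.14].

INTERFACE

Orientations are given as a rotation vector (axis times angle).
In Python, from workcell import bot, eyes, spot_in gives the robot as it stands.
- The arm moves only by the tool carry_out, never from a script. Its argument "series" is text: rows parted by semicolons, each of 4 numbers parted by spaces: the shift along the world's x, y, z in m, then the turn about the world's z in degrees. In form: tx ty tz roll; .... A call has 1 to 20 rows; each row shifts and turns the commanded pose from where the row before left it; what a row does not reach is not made up. A row lasts 1/8 s, in which the tool goes at most 62.5 mm and 10.7 degrees, less where a joint would pass 70% of its speed; a pose out of reach is approached as far as the arm can. A call is refused whole if a number of a shift passes 0.0625 or a number of a turn 10.7, either way. A call with a gripper value outside its range is refused whole. "jaw" is the gripper command: -1 is shut, 1 is fully open, values between are in proportion, set as the call begins (left out, the last holds). The fingers move at their own pace and stop on an object; "grip_force" is the grip in N (left out, the last holds). Time passes only in rows, so rows that do not move let the fingers close. It gives the time, the measured TCP pose, the force, the opening and the grip force at its end, in the units of the state.
- bot.read_state(): the state, without advancing time (a new reading comes with each control period).
- eyes.read_camera(name): name is "side" or "top" or "wrist"; returns (picture, depth): 400x640x3 uint8, blue, green, red; 400x640 float32, m along the optical axis (not along the pixel's ray), 0 where there is no reading.
- eyes.get_calibration(name): a dict with "K" (3x3 intrinsics, pixels), "distortion" ([k1, k2, p1, p2, k3] as OpenCV has them; the pictures are not rectified), "position" and "rotation" of the camera in the world; the wrist camera has in their place "T_tool_cam" (4x4, takes a point from camera to tool coordinates, whose origin is the TCP and whose axes are the flange's). Camera axes: x right, y down, z forward; pixel columns grow to the right and rows downward; lengths in m; the calibration is good to about 2 mm. A picture is of the moment at which its call begins: read the wrist's pose just before it. get_calibration takes no time and is no camera call.
- bot.finish_job(): hands the job in; it is judged then, once.
Trained networks look in the newest picture that a camera, given by its name, has taken for a name from the list of things; names that differ only in an ending like _2 or _b are one class to them, and where a whole thing is asked for, a point or a joint stands for the part that bears it (a point fixed in the world has none). Each returns a list of dicts, best first, with "score" (0 to 1); they miss things now and then, are a little off and sometimes report something else, mostly with a low value. They report only what shows in the picture. A call takes as long as a camera call.
- spot_in(camera, target): "rect" ([centre column, centre row, width, height] in pixels, round what is visible of it).
The state is a dict: "time": time; "q": joint angles; "joint_vel": joint speeds; "joint_torque": joint torques, N m; "tool_pos": TCP position; "tcp_rot": TCP orientation; "wrist_force": force on the tool from outside, world axes, zero at the start; "torque": the same for the moment, N m; "width": opening from 0.0 (shut) to 1.0 (fully open); "grip_force": force on a finger pad.
Only numpy, scipy, OpenCV 4.12 (cv2) and the standard library are available. Lean on these libraries where they do the work, as an engineer would, in place of code of your own. Each camera call takes 0.05 s, during which the arm holds its last target. There are 200 camera calls.

TASK

Check the glued S-shaped bead on the door panel by feel: with the fingers closed together, rest the fingertips on its round rosette and run them lightly along the top of the bead, following its curve to the plain end; come down only at the rosette and do not lift off on the way. Finish with the fingertips still resting lightly on that plain end and hold them there, so that I can pencil a mark beside them. Do not touch the straight bead, do not press hard, and leave the loose things standing where they are.

Things in the scene. Friction and masses are not known exactly. Their poses are not given: they have to be found in the camera images.
- panel: Light wooden cupboard-door panel, 310 x 250 x 8 mm, lying flat on a 25 mm thick grey foam pad (350 x 290 mm, fixed to the bench). Origin: centre of its underside, 25 mm above the bench; x along the 310 mm side, y along the 250 mm side, z up. It may lie turned any way round. Its top is 33 mm above the bench. It cannot slide or tip; pressed down it sinks level into the foam, about 2 mm for each newton after the first half newton, at most 12 mm, and rises again when let go.
- s_bead: S-shaped half-round dark wooden bead on the panel, 12 mm wide, standing 6 mm above the panel, 267 mm long. In its frame (axes as the panel's, origin in the middle of its top face) it runs from x = -110 mm to x = +110 mm with y = 35 mm x sin(180 deg * x / 110 mm). At x = -110 mm it starts with a flat round rosette, 32 mm across and equally 6 mm high; the end at x = +110 mm is plain and rounded.
- straight_bead: Straight bead of the same section (12 mm wide, 6 mm high, 260 mm long) along one long side of the panel; origin at its middle on the panel's top face; runs along its x. Not to be touched.
- door_knob_center (a point): Spare turned wooden door knob, loose, 32 mm across, 38 mm tall, standing on the panel beside the S-shaped bead; the point is its centre, half-way up. Bystander.
- jar_center (a point): Amber glass jar with a steel cap, 60 mm across, 75 mm tall, standing on the bench beside the pad; the point is its centre. Bystander.
- mallet_center (a point): Turned wooden carver's mallet standing on its head, 84 mm across, 193 mm tall; the point is half-way up. Bystander.
- tub_center (a point): White plastic tub, 100 mm across, 110 mm tall, open at the top; the point is its centre, half-way up. Bystander.
- p0 (a point): Point on top of the S-shaped bead (39 mm above the bench when not pressed), centre of the rosette: the start of the bead.
- p1 (a point): Point on top of the S-shaped bead (39 mm above the bench when not pressed), 1 of 7 equal steps (about 38 mm each) from the rosette to the plain end; at x = -82, y = -25 mm in the bead frame.
- p2 (a point): Point on top of the S-shaped bead (39 mm above the bench when not pressed), 2 of 7 equal steps (about 38 mm each) from the rosette to the plain end; at x = -46, y = -34 mm in the bead frame.
- p3 (a point): Point on top of the S-shaped bead (39 mm above the bench when not pressed), 3 of 7 equal steps (about 38 mm each) from the rosette to the plain end; at x = -14, y = -13 mm in the bead frame.
- p4 (a point): Point on top of the S-shaped bead (39 mm above the bench when not pressed), 4 of 7 equal steps (about 38 mm each) from the rosette to the plain end; at x = 14, y = 13 mm in the bead frame.
- p5 (a point): Point on top of the S-shaped bead (39 mm above the bench when not pressed), 5 of 7 equal steps (about 38 mm each) from the rosette to the plain end; at x = 46, y = 34 mm in the bead frame.
- p6 (a point): Point on top of the S-shaped bead (39 mm above the bench when not pressed), 6 of 7 equal steps (about 38 mm each) from the rosette to the plain end; at x = 82, y = 25 mm in the bead frame.
- p7 (a point): Point on top of the S-shaped bead (39 mm above the bench when not pressed), the tip of its plain end: the finish.

How it is judged:
By the outcome, as a careful person would: the job done as asked, in the order asked, and still so for the second after the job is handed in, while the arm keeps its last pose, push and grip.
It also fails if it takes over 43 s, if anything falls off the work surface, if the arm or the gripper's body presses on something with over 40 N, if the wrist force passes 120 N, or if a joint passes its speed limit or range.

## Working session

There is one attempt and no reset: what is moved stays moved. The work goes in short steps, Python scripts to look and compute and a tool call to move; the robot and the scene stay as the last step left them, time stands still between calls to the robot, and variables do not carry over. Pictures are saved under pics/ and viewed, at most 10 in all, crops included, and the job is handed in when it is done.

Besides the shell and the picture viewer there is one more tool, called after "Request:" by a JSON object that holds its "api" and its "payload", one argument or row to a line. carry_out: Moves the arm, as the interface text tells. Its arguments: {"type":"object","properties":{"series":{"type":"string"},"jaw":{"type":"number"},"grip_force":{"type":"number"}},"required":["series"]}

```bash
mkdir -p pics; ls
cat > h.py <<'E'
import numpy as np, cv2
from workcell import bot, eyes, spot_in
def ray_pts(name, uv, d):
    c=eyes.get_calibration(name); K=np.array(c["K"]); D=np.array(c["distortion"])
    n=cv2.undistortPoints(np.array(uv,float).reshape(-1,1,2),K,D)[:,0]
    return c,n
def cam_pose(name,st=None):
    c=eyes.get_calibration(name)
    if name!="wrist": 
        R=np.array(c["rotation"],float)
        if R.shape!=(3,3): R=cv2.Rodrigues(R)[0]
        return R,np.array(c["position"])
    T=np.array(c["T_tool_cam"]); Rt=cv2.Rodrigues(np.array(st["tcp_rot"],float))[0]
    return Rt@T[:3,:3], Rt@T[:3,3]+np.array(st["tool_pos"])
def on_plane(name,uv,z,st=None):
    c,n=ray_pts(name,uv,None); R,p=cam_pose(name,st)
    r=np.c_[n,np.ones(len(n))]@R.T
    return p+r*((z-p[2])/r[:,2])[:,None]
def proj(name,P,st=None):
    c=eyes.get_calibration(name); R,p=cam_pose(name,st)
    rv=cv2.Rodrigues(R.T)[0]
    return cv2.projectPoints(np.array(P,float).reshape(-1,1,3),rv,-R.T@p,np.array(c["K"]),np.array(c["distortion"]))[0][:,0]
E
python3 - <<'E'
from h import *
print(bot.read_state())
for n in("top","side"):
    im,d=eyes.read_camera(n); cv2.imwrite(f"pics/{n}0.png",im); np.save(f"{n}0.npy",d)
    c=eyes.get_calibration(n); print(n,c["position"],c["rotation"])
for t in("panel","s_bead","straight_bead","door_knob_center","jar_center","mallet_center","tub_center","p0","p7"):
    print(t,[(np.round(r["rect"]),round(r["score"],2)) for r in spot_in("top",t)[:2]])
E
```

```text
pics
{'time': 0.0, 'q': array([ 1.22910317e+00,  2.64737669e-01,  1.60538000e+00, -3.38735529e-05,
        1.27371018e+00, -3.69042008e-02]), 'joint_vel': array([ 4.93987658e-04, -7.64258840e-04, -4.46148835e-04,  2.56615887e-05,
        7.83110074e-04, -7.89791659e-04]), 'joint_torque': array([ 1.68012695e-03, -5.15096748e+01, -3.67320836e+01,  3.03599109e-04,
        1.30232685e-02,  2.83037815e-05]), 'tool_pos': array([0.20231258, 0.6431382 , 0.20586929]), 'tcp_rot': array([-0.47683564, -3.10479911,  0.00345745]), 'wrist_force': array([-0.27442543, -0.57258362,  0.37393433]), 'torque': array([0.00550206, 0.01867098, 0.05548692]), 'grip_force': 0.0, 'width': 1.000381359030066}
top [ 0.40690735 -0.01321311  1.60021528] [-2.16746194  2.15218254 -0.10310369]
side [ 0.39454826 -1.21707761  0.76105704] [-2.0676155   0.1322479  -0.09341353]
panel [(array([344., 203., 103.,  85.]), 0.74)]
s_bead [(array([349., 203.,  64.,  30.]), 0.66)]
straight_bead [(array([341., 173.,  74.,  19.]), 0.59), (array([379., 252.,  19.,  16.]), 0.46)]
door_knob_center [(array([370., 220.,   5.,   9.]), 0.56)]
jar_center [(array([380., 253.,  19.,  14.]), 0.78), (array([346., 200.,  71.,  28.]), 0.23)]
mallet_center [(array([196., 246.,  33.,  24.]), 0.69), (array([348., 203.,  67.,  30.]), 0.64)]
tub_center [(array([475., 215.,  38.,  29.]), 0.61), (array([348., 204.,  69.,  29.]), 0.35)]
p0 [(array([348., 203.,  72.,  27.]), 0.82)]
p7 [(array([348., 203.,  72.,  27.]), 0.82)]
```

Run:
```python
import cv2
a=cv2.imread("pics/top0.png")
cv2.imwrite("pics/top0c.png",cv2.resize(a[140:280,260:440],None,fx=4.2,fy=4.2,interpolation=cv2.INTER_CUBIC))
```

```text
(no output)
```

View pics/top0.png

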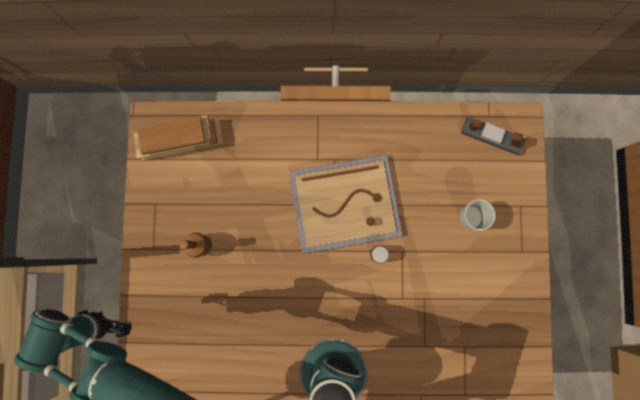

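View pics/top0c.png

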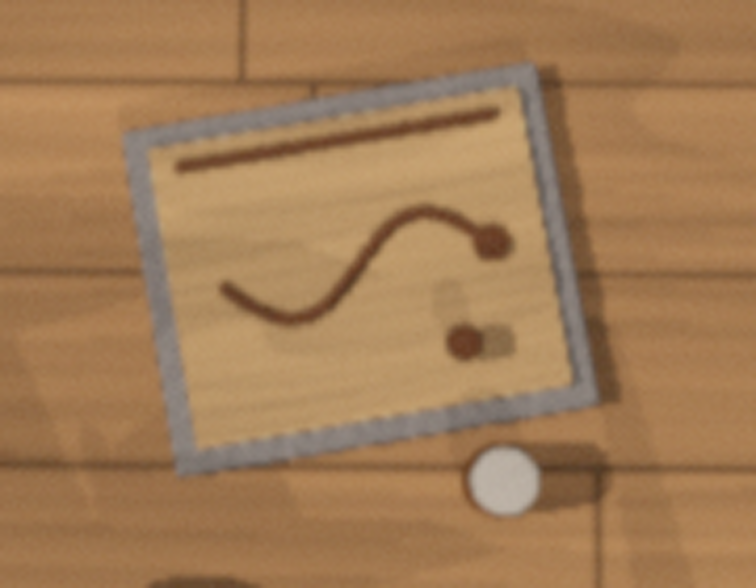

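The pictures show the panel at about (345,203), with the S-bead's rosette at pixel (377,198) and its plain end at (313,208). The knob is at (370,221), the jar at (380,254), and the straight bead lies on the far side of the panel.

Run:
```python
from h import *
P=on_plane("top",[(377.1,197.9),(313.3,208.3)],.039); print(P, np.linalg.norm(P[0]-P[1]))
K=on_plane("top",[(370.5,221.4)],.071);print("knob",K, "jar",on_plane("top",[(380,254.5)],.075))
R,p=cam_pose("wrist",bot.read_state()); print("cam",p-bot.read_state()["tool_pos"],R)
print(eyes.get_calibration("wrist")["K"])
```

```text
[[ 0.5941138  -0.14523557  0.039     ]
 [ 0.55697379  0.07255305  0.039     ]] 0.22093271337547554
knob [[ 0.51131098 -0.12034773  0.071     ]] jar [[ 0.40187707 -0.1513348   0.075     ]]
cam [-0.0720493   0.02282057  0.16655851] [[ 3.00250880e-01  9.11113491e-01  2.82350164e-01]
 [ 9.53859816e-01 -2.87082930e-01 -8.79479505e-02]
 [ 9.27348307e-04  2.95728925e-01 -9.55271450e-01]]
[[338.73700374   0.         322.07909163]
 [  0.         338.73700374 193.70615862]
 [  0.           0.           1.        ]]
```

Request:
{"api": "carry_out", "payload": {
  "series": "0 0 0.06 0;0 0 0.06 0;0.021 -0.042 0 0;0.021 -0.042 0 0;0.021 -0.042 0 0;0.021 -0.042 0 0;0.021 -0.042 0 0;0.021 -0.042 0 0;0.021 -0.042 0 0;0.021 -0.042 0 0;0.021 -0.042 0 0;0.021 -0.042 0 0;0.021 -0.042 0 0;0.021 -0.042 0 0;0.021 -0.042 0 0;0.021 -0.042 0 0;0.021 -0.042 0 0;0.021 -0.042 -0.04 0;0 0 -0.04 0;0 0 0 0",
  "jaw": -1,
  "grip_force": 20
}}

```text
time: 3.05
tool_pos: [0.5358, -0.0284, 0.2432]
tcp_rot: [-0.478, -3.097, 0.0]
wrist_force: [-0.3, 0.6, 0.7]
width: 0.002
grip_force: 0.0
```

Run:
```python
from h import *
st=bot.read_state(); print(st["time"],st["tool_pos"],st["tcp_rot"],st["wrist_force"],st["width"],st["q"])
im,d=eyes.read_camera("wrist"); cv2.imwrite("pics/w1.png",im); np.save("w1d.npy",d)
import pickle; pickle.dump({k:st[k] for k in("tool_pos","tcp_rot")},open("w1.pkl","wb"))
P=[(.5941,-.1452,.039),(.5570,.0726,.039)]
print(proj("wrist",P,st))
```

```text
3.05 [ 0.53580142 -0.02843536  0.24324269] [-4.77682911e-01 -3.09680580e+00  4.96443700e-04] [-0.29724078  0.6404323   0.6595479 ] 0.002441042652684621 [-9.95281372e-02 -1.42777243e-02  1.84837754e+00  1.24195627e-04
  1.31566014e+00 -1.36426828e+00]
[[243.55597105 236.37052463]
 [414.43773078 152.56950556]]
```

View pics/w1.png

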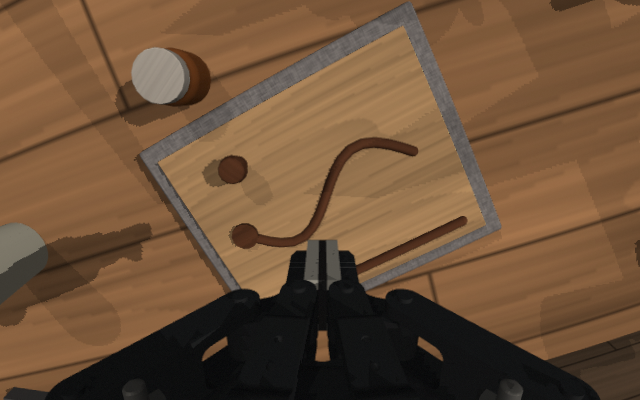

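The wrist view confirms the estimate: the rosette is at (245,236) and the plain end at (417,152), both within 3 px of where I projected them. I'll fit the curve to the segmented bead.

```bash
cat > fit.py <<'E'
from h import *
from scipy.spatial import cKDTree
from scipy.optimize import least_squares
x=np.linspace(-.11,.11,2000); y=.035*np.sin(np.pi*x/.11)
s=np.r_[0,np.cumsum(np.hypot(np.diff(x),np.diff(y)))]
def world(q,b): 
    c,n=np.cos(q[2]),np.sin(q[2]); return b@np.array([[c,n],[-n,c]])+q[:2]
E
python3 - <<'E'
from fit import *
import pickle; st=pickle.load(open("w1.pkl","rb")); im=cv2.imread("pics/w1.png")
g=im[:,:,2].astype(int)
m=((im[:,:,2]<125)&(im[:,:,2].astype(int)-im[:,:,0]>15)).astype(np.uint8); m[240:,290:360]=0
n,lab=cv2.connectedComponents(m)
l=[lab[r,c] for r,c in((152,400),(147,365),(236,245),(200,323))]; print(l,[(lab==k).sum() for k in l])
k=max(set(l)-{0},key=l.count); mm=lab==k
v,u=np.nonzero(mm); print(u.min(),u.max(),v.min(),v.max())
W=on_plane("wrist",np.c_[u,v],.038,st)[:,:2]
C=np.c_[x,y]; th=np.linspace(0,2*np.pi,12)
def f(q):
    c,n=np.cos(q[2]),np.sin(q[2]); b=(W-q[:2])@np.array([[c,-n],[n,c]])
    d=cKDTree(C).query(b)[0]; dr=np.hypot(b[:,0]+.11,b[:,1])
    # symmetric template: signed extent outside rosette or bead + small centring
    return np.where(dr<.017,.0*d+np.maximum(dr-.016,0),d)
q0=np.array([.5755,-.0363,np.arctan2(.2178,-.0371)])
r=least_squares(f,q0,x_scale=[.01,.01,.05],diff_step=1e-4); print(q0,r.x,np.sqrt(np.mean(r.fun**2)))
dr=W-world(r.x,np.array([[-.11,0]])); ins=np.hypot(*dr.T)<.017; print("rosette mean off",dr[ins].mean(0))
np.save("q.npy",r.x); 
P=world(r.x,np.c_[np.interp(np.linspace(0,s[-1],8),s,x),np.interp(np.linspace(0,s[-1],8),s,y)]); print(P)
P2=np.c_[world(r.x,C[::10]),np.full(200,.039)]
for a in proj("wrist",P2,st): cv2.circle(im,tuple(int(t) for t in np.round(a)),0,(0,255,255),-1)
cv2.imwrite("pics/w1f.png",cv2.resize(im[120:270,200:450],None,fx=3,fy=3))
d=np.load("w1d.npy");
E
```

```text
[np.int32(128), np.int32(128), np.int32(128), np.int32(128)] [np.int64(2937), np.int64(2937), np.int64(2937), np.int64(2937)]
228 418 137 248
[ 0.5755     -0.0363      1.73951668] [ 0.57474563 -0.0363955   1.73907701] 0.0038463423085473266
rosette mean off [7.61886055e-05 1.00390040e-04]
[[ 0.59316926 -0.14484166]
 [ 0.61346171 -0.11252581]
 [ 0.61563474 -0.0756601 ]
 [ 0.59018174 -0.0476528 ]
 [ 0.55930952 -0.0251382 ]
 [ 0.53385652  0.00286911]
 [ 0.53602955  0.03973482]
 [ 0.556322    0.07205066]]
```

View pics/w1f.png

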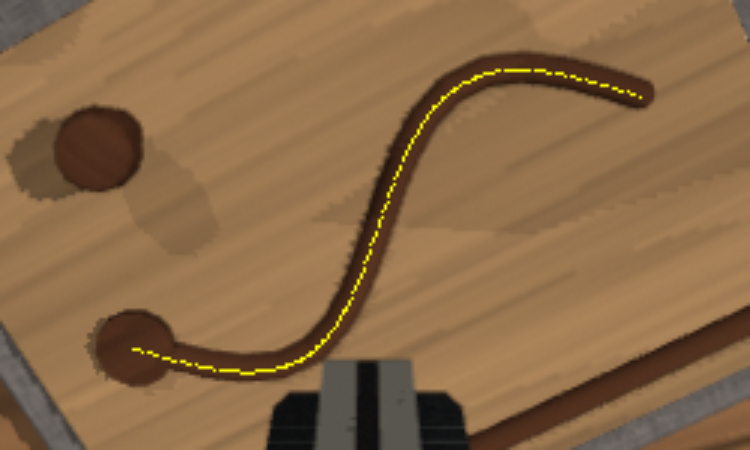

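Fit is good and both cameras agree to about 1 mm. Next I go above the rosette and come down.

Request:
{"api": "carry_out", "payload": {
  "series": "0.015 -0.029 0 0;0.015 -0.029 0 0;0.014 -0.029 -0.03 0;0.0135 -0.0295 -0.04 0;0 0 -0.04 0;0 0 -0.04 0;0 0 -0.015 0;0 0 0 0;0 0 0 0"
}}

```text
time: 4.22
tool_pos: [0.5982, -0.1449, 0.085]
tcp_rot: [0.475, 3.101, -0.001]
wrist_force: [0.5, -0.1, 0.4]
width: 0.001
grip_force: 0.0
```

Run:
```python
from h import *
for i in range(3):
    st=bot.read_state(); print(st["time"],st["tool_pos"],st["wrist_force"],st["tcp_rot"]); eyes.read_camera("wrist")
```

```text
4.225 [ 0.59820556 -0.14485138  0.08501647] [ 0.54482446 -0.14434702  0.36665899] [ 4.75308750e-01  3.10098395e+00 -9.00899413e-04]
4.275 [ 0.5981587  -0.14491069  0.08501811] [-0.15311404  0.630915    0.65332665] [ 4.75575816e-01  3.10083654e+00 -8.92793231e-04]
4.325 [ 0.59791002 -0.14495029  0.08476651] [ 0.76552849 -0.33006295 -0.24655938] [ 4.75703183e-01  3.10117584e+00 -9.17348446e-04]
```

Request:
{"api": "carry_out", "payload": {
  "series": "-0.005 0 -0.01 0;0 0 -0.01 0;0 0 -0.004 0;0 0 0 0;0 0 0 0"
}}

```text
time: 5.0
tool_pos: [0.5913, -0.1447, 0.0582]
tcp_rot: [0.477, 3.105, -0.0]
wrist_force: [-0.3, 0.1, 0.8]
width: 0.0
grip_force: 0.0
```

```bash
cat > st.py <<'E'
from h import *
import sys
A=[]
for i in range(int(sys.argv[1])):
    st=bot.read_state(); A.append(np.r_[st["tool_pos"],st["wrist_force"]]); eyes.read_camera("wrist")
print(st["time"],np.round(np.mean(A,0),4),np.round(np.std(A,0),4))
E
python3 st.py 8
```

```text
5.35 [ 0.5914 -0.1447  0.0584 -0.1836  0.1267  0.0691] [1.000e-04 0.000e+00 1.000e-04 4.283e-01 5.008e-01 3.470e-01]
```

Request:
{"api": "carry_out", "payload": {
  "series": "0.0015 0 -0.002 0;0 0 -0.002 0;0 0 -0.002 0;0 0 -0.0015 0;0 0 0 0;0 0 0 0;0 0 0 0;0 0 0 0"
}}

```text
time: 6.4
tool_pos: [0.5927, -0.1446, 0.0508]
tcp_rot: [0.477, 3.105, -0.0]
wrist_force: [0.3, -0.6, 0.4]
width: 0.001
grip_force: 0.0
```

```bash
python3 st.py 10
```

```text
6.85 [ 0.5926 -0.1446  0.0507 -0.0751 -0.1484  0.1721] [0.     0.     0.     0.4711 0.5316 0.2913]
```

Request:
{"api": "carry_out", "payload": {
  "series": "0 0 -0.001 0;0 0 -0.001 0;0 0 0 0;0 0 0 0;0 0 0 0"
}}

```text
time: 7.52
tool_pos: [0.5926, -0.1446, 0.0487]
tcp_rot: [0.477, 3.105, -0.0]
wrist_force: [-0.1, -0.4, -1.1]
width: -0.001
grip_force: 0.0
```

```bash
python3 st.py 10
```

```text
7.975 [ 0.5926 -0.1446  0.0487  0.1725  0.1667 -0.2386] [0.     0.     0.     0.3913 0.5997 0.6706]
```

Request:
{"api": "carry_out", "payload": {
  "series": "0 0 -0.001 0;0 0 -0.0005 0;0 0 0 0;0 0 0 0"
}}

```text
time: 8.52
tool_pos: [0.5926, -0.1446, 0.0472]
tcp_rot: [-0.477, -3.105, 0.0]
wrist_force: [-0.6, -0.2, -0.4]
width: 0.003
grip_force: 0.0
```

```bash
python3 st.py 12
python3 - <<'E'
from h import *
im,d=eyes.read_camera("wrist"); cv2.imwrite("pics/w2.png",cv2.resize(im[150:300,220:420],None,fx=4,fy=4))
E
```

```text
9.075 [ 0.5926 -0.1446  0.0472 -0.118  -0.278   0.0214] [0.     0.     0.     0.5105 0.4301 0.4427]
```

View pics/w2.png

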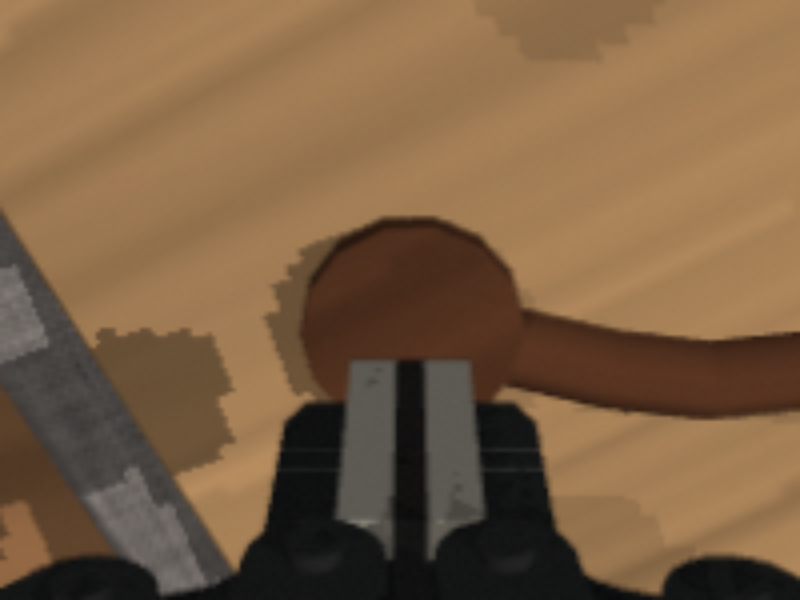

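Run:
```python
from h import *
st=bot.read_state(); p=st["tool_pos"]; R=cv2.Rodrigues(st["tcp_rot"])[0]
for z in(.014,.005,-.005):
  for xx in(-.011,0,.011):
    print(z,xx,((proj("wrist",p+R@np.array([xx,0,z]),st)[0]-[220,150])*4).round())
print("rosette",(proj("wrist",[.5932,-.1448,.039],st)[0]-[220,150])*4)
im,d=eyes.read_camera("wrist")
c=eyes.get_calibration("wrist"); K=c["K"]
def w(u,v):
    b=np.median(d[v-1:v+2,u-1:u+2]); n=ray_pts("wrist",[(u,v)],0)[1][0]; Rc,pc=cam_pose("wrist",st); return b,Rc@(np.r_[n,1]*b)+pc
for u,v in((323,225),(312,245),(334,245),(312,255),(334,255),(312,265),(323,250),(280,230),(370,238)): print(u,v,w(u,v))
```

```text
0.014 -0.011 [406. 375.]
0.014 0 [406. 305.]
0.014 0.011 [406. 233.]
0.005 -0.011 [406. 403.]
0.005 0 [406. 331.]
0.005 0.011 [406. 256.]
-0.005 -0.011 [406. 437.]
-0.005 0 [406. 362.]
-0.005 0.011 [406. 283.]
rosette [406.32072815 325.7510718 ]
323 225 (np.float32(0.1885612), array([ 0.58981423, -0.14290356,  0.03878389]))
312 245 (np.float32(0.14586404), array([ 0.58057299, -0.14512783,  0.08095419]))
334 245 (np.float32(0.14575714), array([ 0.5833761 , -0.13606704,  0.08105986]))
312 255 (np.float32(0.13709845), array([ 0.58067185, -0.14489615,  0.09013827]))
334 255 (np.float32(0.13721201), array([ 0.58340367, -0.13639636,  0.09004377]))
312 265 (np.float32(0.12934184), array([ 0.58077381, -0.14469618,  0.09826994]))
323 250 (np.float32(0.14205123), array([ 0.5823094 , -0.14071536,  0.08505234]))
280 230 (np.float32(0.1956404), array([ 0.58760138, -0.16826277,  0.03305561]))
370 238 (np.float32(0.19216503), array([ 0.60592897, -0.11994332,  0.03765942]))
```

The rosette is where I expected, but the depth readings put the visible finger ends well above it. I'll check with the side camera.

Run:
```python
from h import *
im,d=eyes.read_camera("side"); st=bot.read_state(); p=st["tool_pos"]
a=proj("side",[p,p-[0,0,.014],[.5932,-.1448,.039],p+[0,0,.03]]); print(a)
u,v=a[0].astype(int); u0=u-60;v0=v-60
cv2.imwrite("pics/s2.png",cv2.resize(im[v0:v0+100,u0:u0+120],None,fx=6,fy=6,interpolation=cv2.INTER_CUBIC)); print((a-[u0,v0])*6)
print(np.round(d[v-12:v+14:2,u],3));
```

```text
[[330.49111846 238.82375797]
 [330.35775409 242.9131196 ]
 [330.63614949 241.24219636]
 [330.78163459 229.91728418]]
[[362.94671077 364.94254783]
 [362.14652456 389.47871763]
 [363.81689697 379.45317818]
 [364.68980754 311.50370507]]
[1.261 1.266 1.267 1.27  1.346 1.334 1.325 1.306 1.298 1.285 1.289 1.283
 1.275]
```

View pics/s2.png

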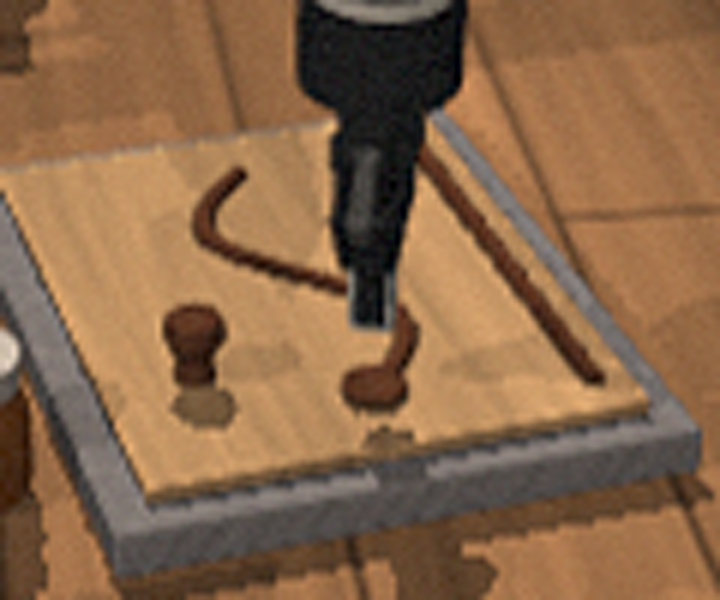

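The side view shows the tips hanging about 30 mm above the rosette. Sideways they are centred, but the real fingertips sit about 29 mm behind the TCP, not 14 mm ahead as stated. I'll measure that offset, then go lower and rely on force.

Request:
{"api": "carry_out", "payload": {
  "series": "0 0 -0.008 0;0 0 -0.008 0;0 0 -0.008 0;0 0 0 0;0 0 0 0"
}}

```text
time: 9.9
tool_pos: [0.5926, -0.1446, 0.0231]
tcp_rot: [-0.477, -3.105, -0.0]
wrist_force: [-0.5, -0.6, 0.3]
width: -0.004
grip_force: 0.0
```

```bash
python3 st.py 6
cat > tip.py <<'E'
from h import *
st=bot.read_state(); im,d=eyes.read_camera("wrist"); Rc,pc=cam_pose("wrist",st)
for u in(312,334,323,300,345):
    o=[]
    for v in range(222,250,2):
        n=ray_pts("wrist",[(u,v)],0)[1][0]; w=Rc@(np.r_[n,1]*d[v,u])+pc; o.append(round((w[2])*1000))
    print(u,o)
E
python3 tip.py
```

```text
10.15 [ 0.5928 -0.1447  0.0234 -0.0091  0.0643 -0.0726] [1.000e-04 0.000e+00 2.000e-04 4.475e-01 3.773e-01 2.341e-01]
312 [36, 38, 39, 39, 39, 38, 39, 40, 39, 51, 54, 57, 58, 59]
334 [35, 38, 38, 39, 39, 39, 40, 39, 39, 53, 53, 57, 58, 60]
323 [37, 39, 39, 38, 39, 39, 39, 40, 39, 52, 54, 55, 59, 61]
300 [34, 34, 33, 34, 37, 38, 39, 38, 39, 39, 38, 39, 38, 39]
345 [33, 33, 33, 35, 39, 39, 38, 39, 39, 37, 40, 38, 39, 39]
```

Request:
{"api": "carry_out", "payload": {
  "series": "0 0 -0.004 0;0 0 -0.004 0;0 0 -0.002 0;0 0 0 0;0 0 0 0"
}}

```text
time: 10.88
tool_pos: [0.5924, -0.1446, 0.0132]
tcp_rot: [-0.477, -3.105, -0.0]
wrist_force: [-0.7, -0.3, 0.8]
width: 0.0
grip_force: 0.7
```

```bash
python3 st.py 6; python3 tip.py
```

```text
11.125 [ 0.5924 -0.1446  0.0132 -0.7947  0.4804  1.3381] [0.     0.     0.     0.1564 0.386  0.5362]
312 [31, 30, 31, 32, 35, 36, 37, 38, 38, 42, 44, 45, 48, 50]
334 [31, 31, 31, 32, 34, 36, 37, 37, 38, 42, 180, 47, 48, 50]
323 [31, 31, 33, 35, 37, 37, 37, 37, 36, 42, 44, 46, 49, 50]
300 [30, 31, 31, 32, 31, 31, 32, 35, 36, 37, 37, 37, 37, 36]
345 [31, 31, 32, 31, 31, 31, 33, 37, 37, 36, 37, 37, 37, 38]
```

Contact: 1.3 N, with the panel down about 2 mm. I'll compute the rows along the curve.

Run:
```python
from fit import *
q=np.load("q.npy"); t=np.linspace(0,s[-1],61)[1:]
P=world(q,np.c_[np.interp(t,s,x),np.interp(t,s,y)])
c=np.array([.593,-.1445]); rows=[]
for p in P:
    r=np.round(p-c,4); c=c+r; rows.append("%g %g 0 0"%tuple(r))
for i in(0,20,40): print(P[i+19].round(4)); print(";".join(rows[i:i+20]))
```

```text
[ 0.6088 -0.0649]
0.0027 0.0033 0 0;0.0026 0.0036 0 0;0.0025 0.0037 0 0;0.0025 0.0037 0 0;0.0024 0.0038 0 0;0.0024 0.0038 0 0;0.0022 0.0038 0 0;0.0021 0.004 0 0;0.0018 0.004 0 0;0.0017 0.0042 0 0;0.0014 0.0042 0 0;0.001 0.0043 0 0;0.0006 0.0045 0 0;0 0.0044 0 0;-0.0004 0.0044 0 0;-0.0011 0.0044 0 0;-0.0015 0.0042 0 0;-0.002 0.0039 0 0;-0.0024 0.0038 0 0;-0.0027 0.0036 0 0
[ 0.5407 -0.0078]
-0.0029 0.0033 0 0;-0.0031 0.0032 0 0;-0.0033 0.003 0 0;-0.0034 0.003 0 0;-0.0034 0.0028 0 0;-0.0035 0.0027 0 0;-0.0036 0.0027 0 0;-0.0036 0.0026 0 0;-0.0036 0.0026 0 0;-0.0037 0.0026 0 0;-0.0036 0.0026 0 0;-0.0036 0.0026 0 0;-0.0036 0.0026 0 0;-0.0036 0.0027 0 0;-0.0035 0.0027 0 0;-0.0035 0.0028 0 0;-0.0033 0.003 0 0;-0.0033 0.003 0 0;-0.0031 0.0032 0 0;-0.0029 0.0034 0 0
[0.5563 0.0721]
-0.0027 0.0035 0 0;-0.0024 0.0038 0 0;-0.002 0.004 0 0;-0.0015 0.0041 0 0;-0.0011 0.0044 0 0;-0.0004 0.0044 0 0;0 0.0045 0 0;0.0006 0.0044 0 0;0.001 0.0043 0 0;0.0014 0.0043 0 0;0.0016 0.0041 0 0;0.0019 0.004 0 0;0.0021 0.004 0 0;0.0022 0.0038 0 0;0.0024 0.0038 0 0;0.0024 0.0038 0 0;0.0025 0.0037 0 0;0.0025 0.0037 0 0;0.0025 0.0036 0 0;0.0026 0.0037 0 0
```

Request:
{"api": "carry_out", "payload": {
  "series": "0.0027 0.0033 -0.0005 0;0.0026 0.0036 0 0;0.0025 0.0037 0 0;0.0025 0.0037 0 0;0.0024 0.0038 0 0;0.0024 0.0038 0 0;0.0022 0.0038 0 0;0.0021 0.004 0 0;0.0018 0.004 0 0;0.0017 0.0042 0 0"
}}

```text
time: 12.48
tool_pos: [0.6156, -0.1065, 0.0127]
tcp_rot: [0.477, 3.105, -0.0]
wrist_force: [0.3, -0.6, 0.3]
width: -0.0
grip_force: 0.8
```

```bash
python3 st.py 5; python3 tip.py
```

```text
12.675 [ 0.6158 -0.1061  0.0127  0.4037  0.6073  1.2902] [1.0000e-04 2.0000e-04 0.0000e+00 4.3320e-01 1.0522e+00 7.2030e-01]
312 [30, 31, 31, 30, 31, 31, 31, 30, 31, 41, 43, 46, 48, 50]
334 [31, 31, 31, 31, 31, 30, 30, 31, 31, 43, 44, 45, 48, 49]
323 [32, 31, 32, 31, 30, 31, 30, 31, 31, 42, 43, 46, 47, 49]
300 [31, 31, 30, 30, 31, 31, 30, 30, 32, 31, 32, 33, 33, 35]
345 [31, 31, 31, 32, 31, 31, 31, 30, 31, 30, 32, 33, 33, 35]
```

Still in contact: the panel is sunk 2 mm and tracking is within 0.2 mm. Continuing.

Request:
{"api": "carry_out", "payload": {
  "series": "0.0014 0.0042 0 0;0.001 0.0043 0 0;0.0006 0.0045 0 0;0 0.0044 0 0;-0.0004 0.0044 0 0;-0.0011 0.0044 0 0;-0.0015 0.0042 0 0;-0.002 0.0039 0 0;-0.0024 0.0038 0 0;-0.0027 0.0036 0 0;-0.0029 0.0033 0 0;-0.0031 0.0032 0 0;-0.0033 0.003 0 0;-0.0034 0.003 0 0;-0.0034 0.0028 0 0;-0.0035 0.0027 0 0;-0.0036 0.0027 0 0;-0.0036 0.0026 0 0;-0.0036 0.0026 0 0;-0.0037 0.0026 0 0"
}}

```text
time: 15.28
tool_pos: [0.5741, -0.0363, 0.0127]
tcp_rot: [0.477, 3.105, 0.0]
wrist_force: [0.6, -0.3, 1.6]
width: 0.001
grip_force: 0.8
```

```bash
python3 st.py 5; python3 tip.py | head -2
python3 - <<'E'
from h import *
im,d=eyes.read_camera("wrist"); cv2.imwrite("pics/w3.png",cv2.resize(im[150:300,220:420],None,fx=3,fy=3))
E
```

```text
15.475 [ 0.5736 -0.0361  0.0125 -0.2512  0.2786  1.7611] [2.000e-04 1.000e-04 1.000e-04 8.569e-01 4.497e-01 6.700e-01]
312 [30, 31, 30, 30, 30, 31, 31, 31, 31, 40, 43, 44, 47, 49]
334 [36, 37, 36, 37, 37, 37, 37, 36, 37, 41, 43, 45, 47, 49]
```

View pics/w3.png

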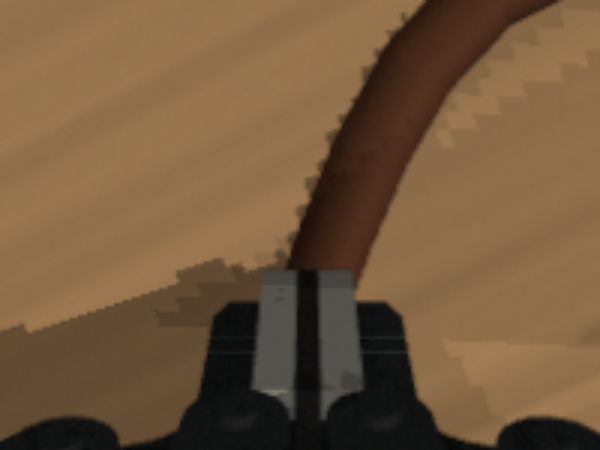

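The picture shows the bead leaving the tips at crop (323,275), where it should be if the tips are centred (3.7 mm aside at the pad's front edge). I'll continue to the end.

Request:
{"api": "carry_out", "payload": {
  "series": "-0.0036 0.0026 0 0;-0.0036 0.0026 0 0;-0.0036 0.0026 0 0;-0.0036 0.0027 0 0;-0.0035 0.0027 0 0;-0.0035 0.0028 0 0;-0.0033 0.003 0 0;-0.0033 0.003 0 0;-0.0031 0.0032 0 0;-0.0029 0.0034 0 0;-0.0027 0.0035 0 0;-0.0024 0.0038 0 0;-0.002 0.004 0 0;-0.0015 0.0041 0 0;-0.0011 0.0044 0 0;-0.0004 0.0044 0 0;0 0.0045 0 0;0.0006 0.0044 0 0;0.001 0.0043 0 0;0.0014 0.0043 0 0"
}}

```text
time: 18.12
tool_pos: [0.5331, 0.0341, 0.0126]
tcp_rot: [-0.477, -3.105, 0.0]
wrist_force: [0.2, -1.4, 2.1]
width: 0.004
grip_force: 0.8
```

```bash
python3 st.py 5; python3 tip.py | head -2
```

```text
18.325 [ 0.5333  0.0344  0.0127 -0.2624  0.5713  1.8917] [1.000e-04 2.000e-04 0.000e+00 4.360e-01 1.117e+00 2.881e-01]
312 [31, 31, 30, 31, 31, 30, 31, 31, 31, 42, 43, 45, 48, 49]
334 [31, 31, 32, 30, 31, 31, 31, 31, 31, 41, 43, 45, 47, 50]
```

Request:
{"api": "carry_out", "payload": {
  "series": "0.0016 0.0041 0 0;0.0019 0.004 0 0;0.0021 0.004 0 0;0.0022 0.0038 0 0;0.0024 0.0038 0 0;0.0024 0.0038 0 0;0.0025 0.0037 0 0;0.0025 0.0037 0 0;0.0025 0.0036 0 0;0.0026 0.0037 0 0;0 0 0 0;0 0 0 0"
}}

```text
time: 19.92
tool_pos: [0.5563, 0.0724, 0.0128]
tcp_rot: [0.477, 3.104, 0.001]
wrist_force: [-0.6, 0.9, 1.1]
width: 0.001
grip_force: 0.8
```

```bash
python3 st.py 5; python3 tip.py | head -2
python3 - <<'E'
from h import *
im,d=eyes.read_camera("wrist"); s,_=eyes.read_camera("side"); u,v=proj("side",[.5563,.0721,.039])[0].astype(int)
a=cv2.resize(im[150:300,220:420],None,fx=2,fy=2); b=cv2.resize(s[v-50:v+25,u-50:u+50],(400,300))
cv2.imwrite("pics/w4.png",np.hstack([a,b]))
E
```

```text
20.125 [0.5563 0.0723 0.0129 0.1412 0.6576 1.4754] [1.000e-04 1.000e-04 0.000e+00 3.676e-01 3.808e-01 2.942e-01]
312 [31, 31, 30, 31, 30, 31, 31, 31, 33, 41, 43, 45, 48, 49]
334 [31, 31, 31, 31, 31, 31, 32, 31, 30, 41, 44, 46, 46, 50]
```

View pics/w4.png

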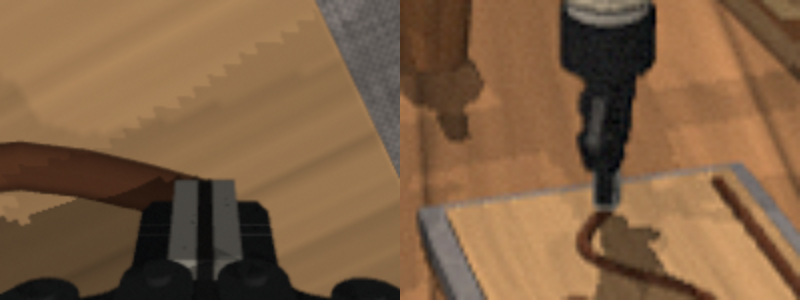

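The fingertips sit on the plain end: in both views the bead runs in under the tips, at left-view (175,190) and right-view (608,210). The force is 1.5 N and the panel is still sunk 2 mm, so I'll hand in.

```bash
python3 -c "
from workcell import bot
print(bot.finish_job())"
```

```text
the job is handed in; nothing more can be done
None
```

The closed fingertips came down on the rosette, followed the S-bead to its plain end at about 1.3–1.9 N with the panel sunk about 2 mm at each check, and are resting there now at about 1.5 N; the job was handed in at about 20 s.

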